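Trip the pawl and wind the specimen lift down

ROBOT

A 6-joint arm with a two-finger parallel gripper is mounted at the origin on a cart in front of the work surface, level with it; the furniture and walls round the work are solid. World frame = base frame: x ahead of the robot, y to its left, z up, the work surface at z = 0. Lengths are in m, angles in rad, forces in N, time in s.
With the tool pointing down it reaches from about 0.425 to 0.95 m from the base axis. Payload 3.5 kg.
Tool frame: the origin (TCP) lies between the finger pads; the fingertips stand 14 mm ahead of it and the grasp point (between the pads) lies 5 mm behind it (ctrl.tip_extent is the distance from the TCP to the fingertips, in m); x points along the fingers, z is the direction in which the jaws open and shut, and the axes are right-handed (so a half turn about x gives the same grasp; the last joint's range is limited). The gripper opens to 85 mm and grips with 20 to 120 N. Pads are 22 mm wide; open, the fingers measure 114 mm over their backs; the gripper's body (76 mm by 85 mm) begins 54 mm behind the grasp point. The pads swing forward as they close: fully open they stand 13 mm farther back than shut.
Start: joints at [1.074, 0.286, 1.577, -0, 1.279, -0.15], TCP at [0.229, 0.635, 0.245] pointing down, gripper open.
Joint ranges: [-2.77, 2.77], [-0.9, 2.22], [0.21, 2.48], [-1.53, 4.67], [0.24, 2.81], [-2.84, 2.84]. Speed limits (rad/s): [2.79, 2.79, 3.14, 3.14, 3.14, 3.14].

INTERFACE

Orientations are given as a unit quaternion [x, y, z, w].
In Python, from plant import ctrl gives the robot as it stands.
- The arm moves only by the tool move_arm, never from a script. Its argument "commands" is one flat list of numbers, 4 for each row, row after row: the shift along the tool's x, y, z in units of 25 mm (1.0 is 25 mm), then the turn about the tool's x in units of 5 degrees (1.0 is 5 degrees). A call has 1 to 20 rows; each row shifts and turns the commanded pose from where the row before left it, along the tool's axes as they then stand; what a row does not reach is not made up. A row lasts 1/8 s, in which the tool goes at most 62.5 mm and 10.7 degrees, less where a joint would pass 70% of its speed; a pose out of reach is approached as far as the arm can. A call is refused whole if a number of a shift passes 1 or a number of a turn 1, either way. A call with a gripper value outside its range is refused whole. "jaw" is the finger opening in mm, from 0 to 85.4, set as the call begins (left out, the last holds). The fingers move at their own pace and stop on an object; "force" is the grip in N (left out, the last holds). Time passes only in rows, so rows that do not move let the fingers close. It gives the time, the measured TCP pose, the force and the opening at its end, in the units of the state.
- ctrl.get_state(): the state, without advancing time (a new reading comes with each control period).
- ctrl.read_camera(name): name is "scene" or "top" or "wrist"; returns the picture (384x512x3 uint8, red, green, blue); there is no depth.
- ctrl.get_calibration(name): a dict with "camera_matrix" (3x3 intrinsics, pixels), "camera_from_world" (4x4, takes a point from world to camera coordinates); the wrist camera has in their place "mount" (4x4, takes a point from camera to tool coordinates, whose origin is the TCP and whose axes are the tool frame's). Camera axes: x right, y down, z forward; pixel columns grow to the right and rows downward; lengths in m; the calibration is good to about 2 mm. The wrist camera is an equidistant fisheye: a pixel r from the principal point sees the ray r / f radians off the axis. A picture is of the moment at which its call begins: read the wrist's pose just before it. get_calibration takes no time and is no camera call.
- ctrl.sign_off(): hands the job in, once; it reports no verdict.
The state is a dict: "time": time; "qpos": joint angles; "dq": joint speeds; "joint_efforts": joint torques, N m; "eef_pos": TCP position; "tcp_rot": TCP orientation; "contact_force": force on the tool from outside, world axes, zero at the start; "wrist_torque": the same for the moment, N m; "opening": opening from 0.0 (shut) to 1.0 (fully open).
Only numpy, scipy, OpenCV 4.12 (cv2) and the standard library are available. Lean on these libraries where they do the work, as an engineer would, in place of code of your own. Each camera call takes 0.05 s, during which the arm holds its last target.

TASK

Use the release bar to flick the ratchet pawl of the specimen lift up and over onto its off rest, keeping the gripper itself off the pawl, and lay the bar back down flat on the worktop. With the pawl off, wind the crank down gently until the stop collar on the column sits firmly on its seat and bears the load, without forcing it; leave the jar standing upright on the platform and the things around the lift where they are.

Things in the scene. Friction and masses are not known exactly. Their poses are not given: they have to be found in the camera images.
- bar_grip (a point): Release bar lying on the worktop: square wooden handle 70 x 14 x 14 mm, then a round steel rod 8 mm thick in line with it; 160 mm overall, 90 g. This point is on its axis, inside the handle 15 mm behind its front end, near the centre of mass, 7 mm above the surface it lies on; x runs along the bar to the rod's tip, z up. At the start the tip points roughly away from the robot.
- bar_tip (a point): Tip of the release bar's steel rod, on its axis, 105 mm in front of bar_grip; same axes.
- lift_base: Specimen lift, fixed: base plate 190 x 170 x 12 mm, grey gear housing 130 mm high. Origin on the worktop; x to its back (column at x = 30 mm, housing front at x = -40), y to its left seen from the front, z up. Ratchet wheel on its front: radius 47 mm, centre x = -53, y = 0, z = 95. The pawl on top locks winding down; with the pawl off a friction brake holds the load.
- pawl_pin (a point): Axis of the pawl's pin, at the wheel's upper right in its plane (lift's frame x = -53, y = -55, z = 152 mm). The pawl, a steel arm 12 mm thick along the pin, reaches left over the wheel's top, its nose in the teeth 52 mm from the pin, to an upturned tail 100 mm out; a 24 mm ball weight stands 45 mm above the pin. This frame turns with the pawl: x to the back, y along the arm to the tail.
- pawl_tail (a point): Underside of the pawl's upturned tail, 90 mm from the pin, middle of its thickness: some 20 mm of room below it for the bar, which passes in from the front along the lift's x; behind this point are 13 mm to the housing. It takes about 3 to 8 N upward to draw the loaded nose out of the tooth (some 0.1 rad), then under 1 N. Above 15 N the pawl is strained.
- pawl (a joint): Turn of the pawl about its pin, rad: 0 engaged, grows as the tail goes up and over to the right. Past about 0.7 its ball weight carries it on to its off rest at 1.3, where it stays; let go earlier it falls back in.
- crank (a joint): Turn of crank and wheel, rad: 0 at the start (handle at the shaft's upper right, 40 degrees above level), grows as the handle goes down on the right; lowers the platform 30 mm per rad. The collar meets its seat anywhere between 0.8 and 1.4. With the pawl off 3 to 6 N at the handle turn it; a firm seat is felt as a rise to 8 to 15 N within 2 mm of handle travel, and above about 20 N it is forced.
- shaft (a point): Centre of the winding shaft in the plane of the crank arm, 95 mm above the worktop; x is the shaft's axis (the lift's x, away from the front).
- handle_mid (a point): Point on the axis of the crank's free-turning black handle, where to take it: a round grip 18 mm thick, 60 mm long along the lift's x, standing out towards the front, 75 mm from the shaft's axis. The point is 38 mm from its inner and 22 mm from its outer end.
- seat_top (a point): Centre of the top of the seat ring on the housing, around the column, 136 mm above the worktop. The dark stop collar (48 mm across, 12 mm high), clamped on the column under the platform, comes down with it and lands here. It was set by hand, its height is not measured: feel for it. The ring's hard rubber gives 1 mm under 60 N; the brake keeps the collar pressed on it when the handle is let go.
- platform_top (a point): Centre of the top of the round platform (110 mm across, black mat) on the column, 210 mm above the worktop at the start.
- jar_mid (a point): White-lidded specimen jar, 56 mm across, 72 mm high, standing loose on the platform; this point is its centre, 36 mm above its foot; z up.
- onion: Brown onion, 60 mm across, 71 mm high, behind the bar; not to be moved.
- lab_timer: White count-down timer, 55 x 66 x 34 mm, left of the lift; not to be moved.
- scissors: Blue-handled scissors, 199 mm long, 9 mm high, to the right; not to be moved.
Mind the look-alikes: they are no part of the job. Leave any purple, red or turquoise look-alike of the part that bears bar_grip alone.

How it is judged:
By the outcome, as a careful person would: the job done as asked, in the order asked, and still so for the second after the job is handed in, with the robot touching nothing.
It also fails if it takes over 67 s, if anything falls off the work surface, if the arm or the gripper's body presses on something with over 40 N, if the wrist force passes 120 N, or if a joint passes its speed limit or range.

## Working session

There is one attempt and no reset: what is moved stays moved. The work goes in short steps, Python scripts to look and compute and a tool call to move; the robot and the scene stay as the last step left them, time stands still between calls to the robot, and variables do not carry over. Pictures are saved under pics/ and viewed, and the job is handed in when it is done.

Besides the shell and the picture viewer there is one more tool, called after "Request:" as name(argument=value, ...), one argument or row to a line, values as JSON. move_arm: Moves the arm, as the interface text tells. Its arguments: {"type":"object","properties":{"commands":{"type":"array"},"jaw":{"type":"number"},"force":{"type":"number"}},"required":["commands"]}

```bash
ls; mkdir -p pics; python3 - <<'E'
from plant import ctrl
import cv2,numpy as np
for n in ["scene","top","wrist"]:
    im=ctrl.read_camera(n); cv2.imwrite(f"pics/{n}0.png",im[:,:,::-1])
    c=ctrl.get_calibration(n); print(n,{k:np.round(v,4).tolist() for k,v in c.items()})
print(ctrl.get_state()); print(ctrl.tip_extent)
E
```

```text
pics
scene {'camera_matrix': [[350.1402, 0.0, 262.8206], [0.0, 350.1402, 191.3851], [0.0, 0.0, 1.0]], 'camera_from_world': [[0.4855, -0.8739, 0.0238, -0.219], [-0.3958, -0.2439, -0.8854, 0.3707], [0.7795, 0.4205, -0.4643, 0.854], [0.0, 0.0, 0.0, 1.0]]}
top {'camera_matrix': [[437.5284, 0.0, 246.0003], [0.0, 437.5284, 189.4284], [0.0, 0.0, 1.0]], 'camera_from_world': [[-0.3792, -0.9253, -0.0027, 0.2867], [-0.882, 0.3623, -0.3014, 0.534], [0.2799, -0.1119, -0.9535, 1.8396], [0.0, 0.0, 0.0, 1.0]]}
wrist {'camera_matrix': [[297.3186, 0.0, 255.2599], [0.0, 297.3186, 192.1606], [0.0, 0.0, 1.0]], 'mount': [[0.0007, -0.3034, 0.9529, -0.1281], [0.001, -0.9529, -0.3034, 0.0769], [1.0, 0.0012, -0.0003, 0.0005], [0.0, 0.0, 0.0, 1.0]]}
{'time': 0.15, 'qpos': array([ 1.07399546e+00,  2.87030796e-01,  1.57786451e+00, -2.68346169e-05,
        1.27863798e+00, -1.50017643e-01]), 'dq': array([ 0.00230307, -0.0024262 , -0.00380296,  0.0007464 ,  0.00046678,
        0.00091488]), 'joint_efforts': array([ 3.00597476e-04, -4.06603181e+01, -2.93141073e+01, -1.63544300e-04,
        3.95055293e-03, -8.47870382e-06]), 'eef_pos': array([0.22916107, 0.6343732 , 0.24420628]), 'tcp_rot': array([-0.40655661,  0.57937299,  0.4059287 ,  0.57815271]), 'contact_force': array([ 0.24063188, -0.47851721,  0.51712583]), 'wrist_torque': array([ 0.01499922,  0.02894099, -0.00076538]), 'opening': 1.003362932839745}
0.014
```

View pics/scene0.png

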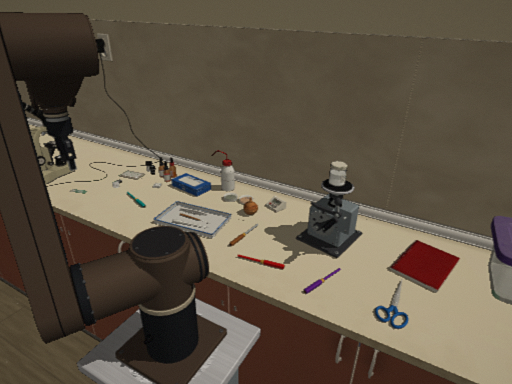

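View pics/top0.png

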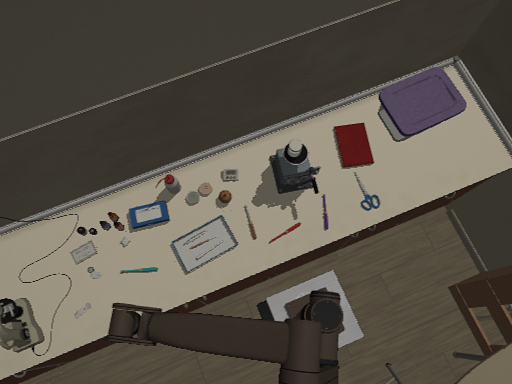

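View pics/wrist0.png

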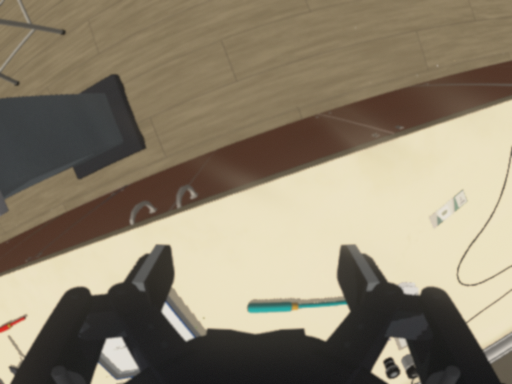

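Candidates for the bar: brown/orange at scene (243,235) / top (250,222); red at scene (261,262) / top (285,232); purple at scene (322,280) / top (325,211); turquoise at scene (137,200) / top (139,270). By the description (wooden handle, near the onion), the brown one is the bar. I'll check this in close crops.

```bash
python3 - <<'E'
import cv2
s=cv2.imread("pics/scene0.png");t=cv2.imread("pics/top0.png")
cv2.imwrite("pics/c1.png",cv2.resize(s[150:290,220:380],None,fx=5,fy=4.28,interpolation=cv2.INTER_CUBIC)[:600])
cv2.imwrite("pics/c2.png",cv2.resize(t[130:250,210:340],None,fx=5,fy=5,interpolation=cv2.INTER_CUBIC))
E
```

```text
(no output)
```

View pics/c1.png

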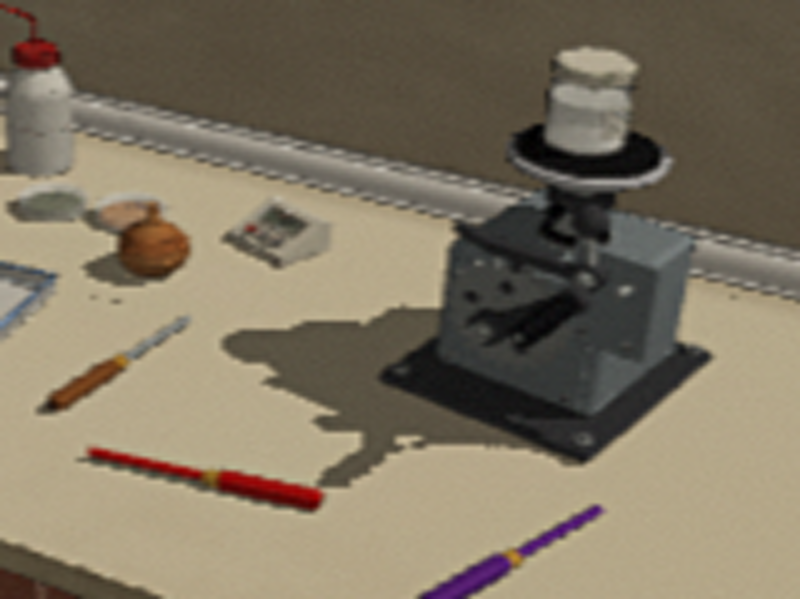

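View pics/c2.png

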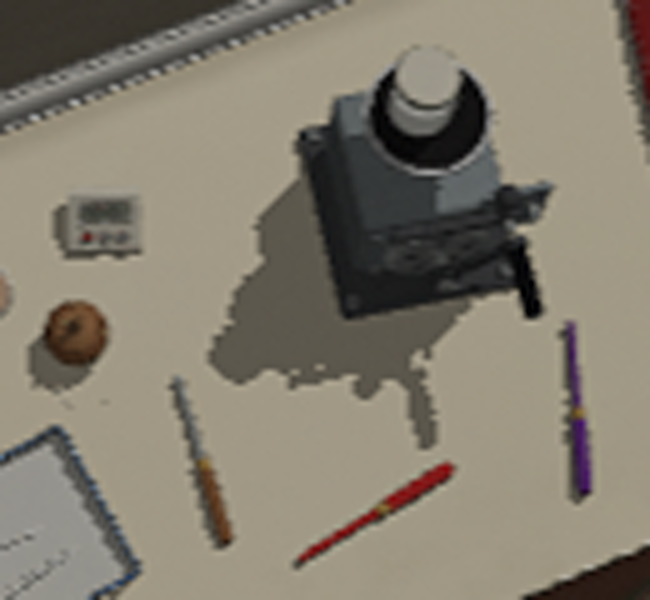

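The crop confirms it: the brown bar has a wooden handle and a bare steel rod, and the others are fully coloured. In the top view its handle end is near (256,238) and its tip near (246,206). I'll measure it and the lift next.

```bash
cat > h.py <<'E'
import numpy as np, cv2
from plant import ctrl
from scipy.spatial.transform import Rotation as R
def cal(n): return ctrl.get_calibration(n)
def cam(n,st=None):
    c=cal(n);K=c["camera_matrix"]
    if n=="wrist":
        st=st or ctrl.get_state()
        T=np.eye(4);T[:3,:3]=R.from_quat(st["tcp_rot"]).as_matrix();T[:3,3]=st["eef_pos"]
        return K,T@c["mount"],True
    return K,np.linalg.inv(c["camera_from_world"]),False
def ray(C,uv):
    K,W,f=C;u=(np.array(uv,float)-K[:2,2])/K[0,0]
    if f:
        r=np.hypot(*u);d=np.r_[u/r*np.sin(r),np.cos(r)] if r>1e-9 else np.array([0,0,1.])
    else: d=np.r_[u,1];d/=np.linalg.norm(d)
    return W[:3,3],W[:3,:3]@d
def onz(C,uv,z):
    o,d=ray(C,uv);return o+d*(z-o[2])/d[2]
def proj(C,P):
    K,W,f=C;p=np.linalg.inv(W)@np.r_[P,1];p=p[:3]
    if f:
        r=np.arctan2(np.hypot(p[0],p[1]),p[2]);u=p[:2]/max(np.hypot(p[0],p[1]),1e-9)*r
    else:u=p[:2]/p[2]
    return K[:2,2]+K[0,0]*u
def tri(rs):
    A=np.zeros((3,3));b=np.zeros(3)
    for o,d in rs:
        M=np.eye(3)-np.outer(d,d);A+=M;b+=M@o
    x=np.linalg.solve(A,b);return x,[np.linalg.norm((np.eye(3)-np.outer(d,d))@(x-o)) for o,d in rs]
def snap(n,name):
    st=ctrl.get_state();im=ctrl.read_camera(n);cv2.imwrite(f"pics/{name}.png",im[:,:,::-1]);return cam(n,st),im
def tool(): 
    st=ctrl.get_state();return st,R.from_quat(st["tcp_rot"]).as_matrix()
def need(P,st=None):
    """shift in tool axes (units of 25mm) to bring TCP to P"""
    st,M=tool();return M.T@(np.array(P)-st["eef_pos"])/0.025
E
python3 - <<'E'
from h import *
np.set_printoptions(precision=4,suppress=True)
T=cam("top");S=cam("scene")
c=lambda x,y:(210+x/5-.4,130+y/5-.4)
s=lambda x,y:(220+x/5-.4,150+y/4.28-.4)
print("handle end",onz(T,c(224,543),.007),onz(S,s(50,404),.007))
print("tip",onz(T,c(177,380),.007),onz(S,s(186,322),.007))
print("ferrule",onz(T,c(204,462),.007),onz(S,s(122,362),.007))
for n,a in [("BL",c(302,133)),("FL",c(347,317)),("FR",c(517,283))]: print(n,onz(T,a,.012))
for n,a in [("FL",s(382,376)),("FR",s(583,458)),("BR",s(712,354))]: print(n,onz(S,a,.012))
print("jar lid top T/S", tri([ray(T,c(430,72)),ray(S,s(596,60))]))
print("platform T/S", tri([ray(T,c(429,110)),ray(S,s(592,156))]))
st,M=tool();print(M)
E
```

```text
handle end [0.4018 0.105  0.007 ] [0.4    0.1028 0.007 ]
tip [0.5559 0.0869 0.007 ] [0.5525 0.0825 0.007 ]
ferrule [0.4764 0.0934 0.007 ] [0.4756 0.0914 0.007 ]
BL [ 0.7318 -0.1113  0.012 ]
FL [ 0.5508 -0.0782  0.012 ]
FR [ 0.5216 -0.235   0.012 ]
FL [ 0.5471 -0.0808  0.012 ]
FR [ 0.5161 -0.2393  0.012 ]
BR [ 0.7016 -0.2752  0.012 ]
jar lid top T/S (array([ 0.6463, -0.172 ,  0.2811]), [np.float64(0.0012101162026562032), np.float64(0.0012101162026561397)])
platform T/S (array([ 0.6437, -0.1797,  0.2011]), [np.float64(0.0005084001906933901), np.float64(0.0005084001906934337)])
[[-0.0009 -0.9405  0.3399]
 [-0.0017  0.3399  0.9405]
 [-1.      0.0003 -0.0019]]
```

Request:
move_arm(
  commands=[0.1, -0.93, -1, 0, 0.1, -0.93, -1, 0, 0.1, -0.93, -1, 0, 0.1, -0.93, -1, 0, 0.1, -0.93, -1, 0, 0.1, -0.93, -1, 0, 0.1, -0.93, -1, 0, 0.1, -0.93, -1, 0, 0.1, -0.93, -1, 0, 0.1, -0.93, -1, 0, 0.1, -0.93, -1, 0, 0.1, -0.93, -1, 0, 0.1, -0.93, -1, 0, 0.1, -0.93, -1, 0, 0.1, -0.93, -1, 0, 0.1, -0.93, -1, 0, 0.1, -0.93, -1, 0, 0, 0, 0, -0.85, 0, 0, 0, -0.85, 0, 0, 0, -0.85],
)

```text
time: 2.65
eef_pos: [0.4564, 0.1006, 0.2025]
tcp_rot: [-0.468, 0.53, 0.469, 0.529]
contact_force: [-0.6, 1.3, 0.5]
opening: 1.0
```

```bash
python3 - <<'E'
from h import *
C,im=snap("wrist","w1");print(ctrl.get_state())
E
```

```text
{'time': 2.7, 'qpos': array([-5.64126679e-04, -1.43214359e-01,  2.11215288e+00, -2.48983920e-05,
        1.17328498e+00, -1.45078512e+00]), 'dq': array([ 5.28960174e-03, -2.20666364e-03, -5.95782313e-05,  5.85978920e-04,
        2.59928824e-03,  1.19078013e-01]), 'joint_efforts': array([-5.32231049e-02, -2.23670518e+01, -2.81160504e+01, -4.95776339e-05,
       -2.03226446e-04, -8.92407610e-02]), 'eef_pos': array([0.45641504, 0.10063714, 0.20251406]), 'tcp_rot': array([-0.46882663,  0.52938714,  0.46911052,  0.52904268]), 'contact_force': array([ 0.27686523,  0.39038927, -0.43925522]), 'wrist_torque': array([0.04561916, 0.00245954, 0.04117384]), 'opening': 0.9985372889513721}
```

View pics/w1.png

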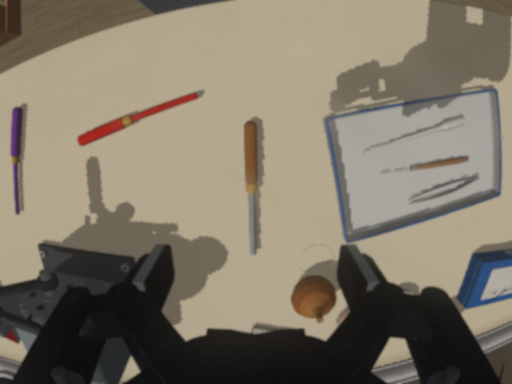

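The wrist view shows the bar with handle end (250,121), ferrule (251,188) and tip (253,252). The red and purple look-alikes are at left, the onion at (314,297), and the lift's corner at lower left.

```bash
python3 - <<'E'
from h import *
np.set_printoptions(precision=4,suppress=True)
im=cv2.imread("pics/w1.png");C=cam("wrist")
hsv=cv2.cvtColor(im,cv2.COLOR_BGR2HSV)
m=cv2.inRange(hsv,(5,110,60),(22,255,255));m[:, :225]=0;m[:,280:]=0;m[240:]=0
ys,xs=np.nonzero(m);print(xs.min(),xs.max(),ys.min(),ys.max())
# handle axis points (top of handle seen at z ~.010)
vs=[v for v in range(ys.min()+6,ys.max()-3,8)]
P=np.array([onz(C,(xs[ys==v].mean(),v),.012) for v in vs]);print(P[:,:2])
e=onz(C,(xs[ys==ys.min()+2].mean(),ys.min()),.010);t=onz(C,(253,253),.007)
print(e,t,np.linalg.norm(e-t))
d=(t-e)[:2];d/=np.linalg.norm(d);a=np.degrees(np.arctan2(d[1],d[0]))
g=t[:2]-.105*d; print("grip",g,"yaw",a)
st,M=tool();print("jaw ang",np.degrees(np.arctan2(M[1,2],M[0,2])),"need shift",M.T@(np.r_[g,.016]-st["eef_pos"])/.025)
E
```

```text
245 256 122 191
[[0.4087 0.1009]
 [0.4173 0.0998]
 [0.4259 0.0987]
 [0.4347 0.0976]
 [0.4436 0.0976]
 [0.4525 0.0965]
 [0.4615 0.0949]
 [0.4706 0.0937]]
[0.4023 0.1011 0.01  ] [0.5606 0.0854 0.007 ] 0.1590566885492445
grip [0.4561 0.0958] yaw -5.636718423887143
jaw ang 83.09209678624171 need shift [ 7.4606 -0.0145 -0.1949]
```

Request:
move_arm(
  commands=[0.9, 0, -0.03, 0, 0.9, 0, -0.03, 0, 0.9, 0, -0.03, 0, 0.9, 0, -0.03, 0, 0.9, 0, -0.03, 0, 0.9, 0, -0.03, 0, 0.9, 0, -0.02, 0, 0.9, 0, 0, 0, 0.15, 0, 0, 0, 0.12, 0, 0, 0, 0, 0, 0, 0],
  jaw=40,
)

```text
time: 4.08
eef_pos: [0.4566, 0.0958, 0.0168]
tcp_rot: [-0.468, 0.53, 0.468, 0.53]
contact_force: [-0.3, 0.4, -0.2]
opening: 0.466
```

Request:
move_arm(
  commands=[0, 0, 0, 0, 0, 0, 0, 0, 0, 0, 0, 0, 0, 0, 0, 0, 0, 0, 0, 0],
  jaw=5,
  force=60,
)

```text
time: 4.7
eef_pos: [0.4568, 0.0958, 0.017]
tcp_rot: [-0.468, 0.53, 0.468, 0.53]
contact_force: [-0.8, -0.7, 6.7]
opening: 0.143
```

Request:
move_arm(
  commands=[-0.3, 0, 0, 0, -0.8, 0, 0, 0, -1, 0, 0, 0, -1, 0, -0.5, 0.2, -1, 0, -1, 0.2, -1, 0, -1, 0.2, -1, 0, -1, 0.16, -1, 0, -1, 0, -0.2, 0, -1, 0, 0, 0.1, -1, 0, 0, 0.2, -1, 0, 0, 0, -0.5, 0, 0, 0, 0, 0, 0, 0, 0, 0],
)

```text
time: 6.45
eef_pos: [0.414, -0.0991, 0.1984]
tcp_rot: [-0.45, 0.545, 0.45, 0.545]
contact_force: [0.0, 0.6, -0.9]
opening: 0.143
```

```bash
python3 - <<'E'
from h import *
C,im=snap("wrist","w2");st=ctrl.get_state();print(st)
im2=ctrl.read_camera("scene");cv2.imwrite("pics/s2.png",cv2.resize(im2[110:260,250:410,::-1],None,fx=4,fy=4,interpolation=cv2.INTER_CUBIC))
cv2.imwrite("pics/w2b.png",cv2.resize(im[190:384,100:400,::-1],None,fx=2.6,fy=2.6,interpolation=cv2.INTER_CUBIC))
E
```

```text
{'time': 6.5, 'qpos': array([-4.74298244e-01, -2.46915748e-01,  2.20659718e+00,  3.52911483e-04,
        1.18231655e+00, -1.85537987e+00]), 'dq': array([ 0.0044758 , -0.00166447, -0.00227114, -0.0012267 , -0.00315915,
       -0.00109099]), 'joint_efforts': array([-1.89623055e-01, -1.87853837e+01, -2.86651379e+01, -5.51177363e-03,
        1.52242472e-03,  1.80698389e-03]), 'eef_pos': array([ 0.41403606, -0.0990535 ,  0.198435  ]), 'tcp_rot': array([-0.4501809 ,  0.5450904 ,  0.45053541,  0.54518938]), 'contact_force': array([-0.56658502, -0.19153815, -1.44530453]), 'wrist_torque': array([-0.05130493,  0.0005101 ,  0.04261773]), 'opening': 0.1452507110059845}
```

View pics/w2.png

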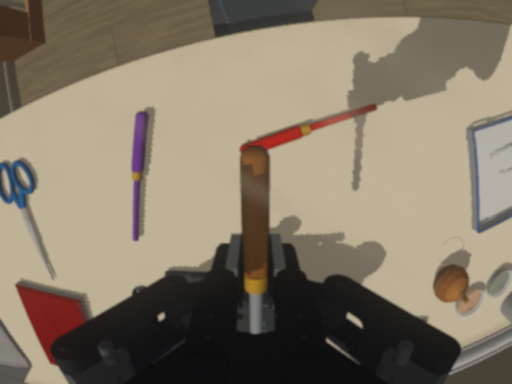

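View pics/s2.png

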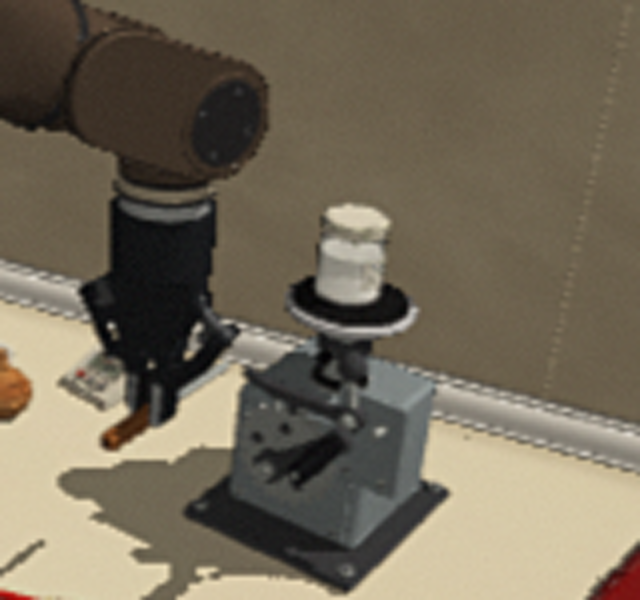

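Request:
move_arm(
  commands=[-1, -0.3, 0.1, 0, -1, -0.3, 0.1, 0, -1, -0.3, 0.1, 0, -1, -0.4, 0.1, 0, -1, -0.4, 0.1, 0, -1, -0.4, 0.1, 0, -1, -0.4, 0.1, 0, -1, -0.4, 0.2, 0, 0, 0, 0, 0, 0, 0, 0, 0],
)

```text
time: 7.8
eef_pos: [0.4889, -0.0909, 0.3972]
tcp_rot: [-0.45, 0.546, 0.451, 0.545]
contact_force: [1.3, -0.1, -1.8]
opening: 0.141
```

```bash
python3 - <<'E'
from h import *
C,im=snap("wrist","w3");st=ctrl.get_state();print(st["time"],st["eef_pos"],st["tcp_rot"])
np.savez("w3.npz",p=st["eef_pos"],q=st["tcp_rot"])
E
```

```text
7.85 [ 0.48873486 -0.09092811  0.39681202] [-0.44937824  0.54573208  0.45111492  0.54473023]
```

View pics/w3.png

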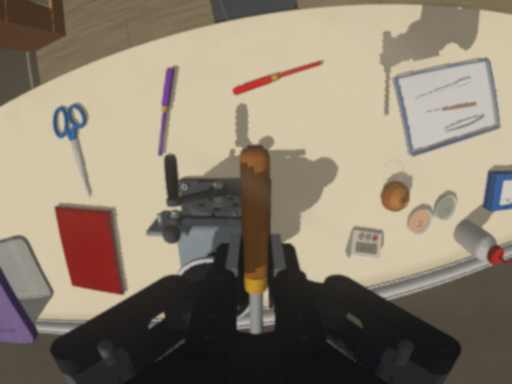

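Request:
move_arm(
  commands=[0.5, 0, 1, 0, 0.5, 0, 1, 0, 0, 0, 0, 0, 0, 0, 0, 0],
)

```text
time: 8.35
eef_pos: [0.4985, -0.0426, 0.3731]
tcp_rot: [-0.45, 0.546, 0.45, 0.545]
contact_force: [-0.0, 0.1, -1.6]
opening: 0.142
```

```bash
python3 - <<'E'
from h import *
C,im=snap("wrist","w4");st=ctrl.get_state();print(st["time"],st["eef_pos"],st["tcp_rot"])
np.savez("w4.npz",p=st["eef_pos"],q=st["tcp_rot"])
a=cv2.imread("pics/w3.png")
cv2.imwrite("pics/w3c.png",cv2.resize(a[140:290,130:290],None,fx=5,fy=4,interpolation=cv2.INTER_CUBIC))
cv2.imwrite("pics/w4c.png",cv2.resize(im[140:290,60:260,::-1],None,fx=4,fy=4,interpolation=cv2.INTER_CUBIC))
E
```

```text
8.4 [ 0.49869068 -0.04281293  0.373643  ] [-0.45012109  0.54555015  0.44988848  0.54531312]
```

View pics/w3c.png

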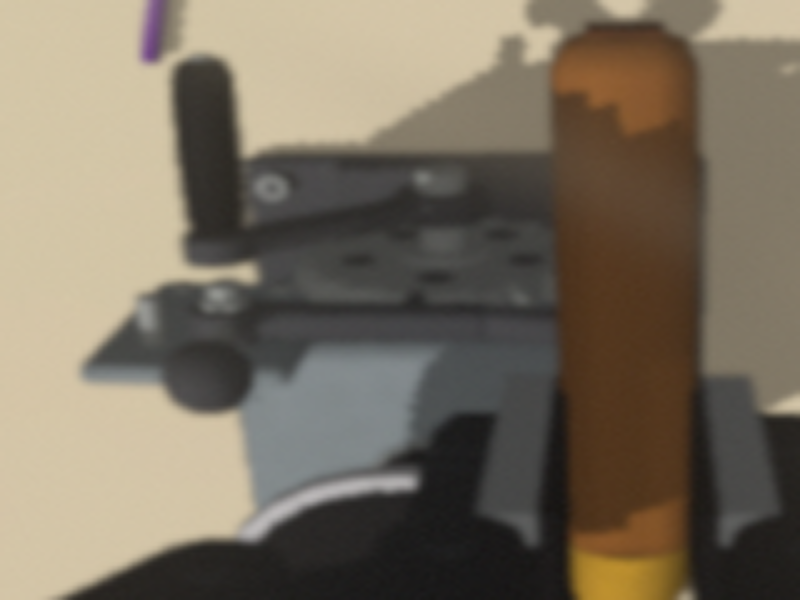

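View pics/w4c.png

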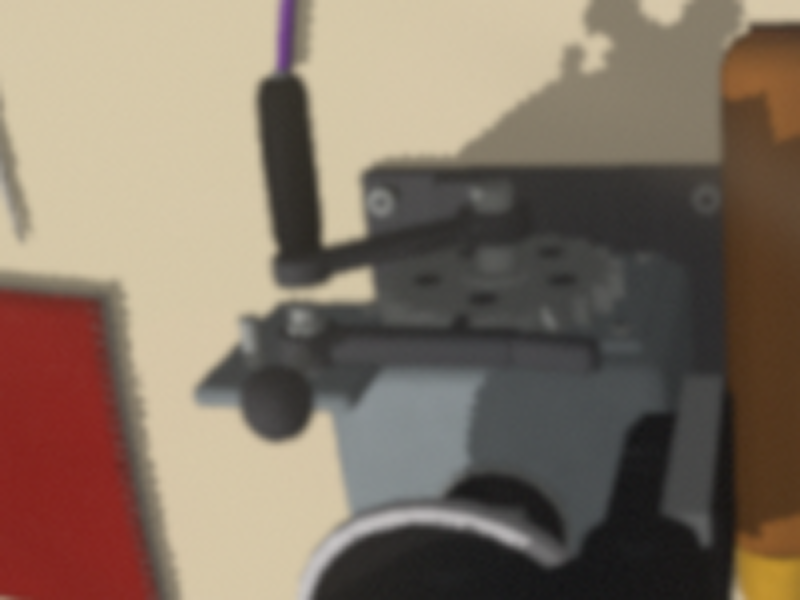

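```bash
cat >> h.py <<'E'
def camf(f):
    z=np.load(f);return cam("wrist",{"eef_pos":z["p"],"tcp_rot":z["q"]})
E
python3 - <<'E'
from h import *
np.set_printoptions(precision=4,suppress=True)
A=camf("w3.npz");B=camf("w4.npz");T=cam("top")
a=lambda x,y:(130+x/5-.4,140+y/4-.38); b=lambda x,y:(60+x/4-.38,140+y/4-.38)
for n,p,q in [("ball",(207,375),(276,403)),("hout",(202,66),(282,86)),("hin",(211,250),(302,262)),("shaftend",(438,183),(490,193)),("pinhead",(222,298),(303,320)),("screwFR",(271,187),(380,203))]:
    print(n,*tri([ray(A,a(*p)),ray(B,b(*q))]))
ballz=onz(B,b(276,403),.197);print("ball@197",ballz,onz(A,a(207,375),.197))
FR=onz(B,b(362,172),.012);sR=onz(B,b(380,203),.013);sL=onz(B,b(706,200),.013);print("FR",FR,"screws",sR,sL, np.linalg.norm(sR-sL))
v=(sL-sR);print("yaw from screws",np.degrees(np.arctan2(-v[0],v[1])))
print("tail end top",onz(B,b(597,345),.155),onz(B,b(597,365),.155))
c1=onz(B,b(330,345),.152);c2=onz(B,b(590,355),.152);v=c2-c1;print("pawl",c1,c2,np.degrees(np.arctan2(-v[0],v[1])))
st,M=tool();print("jaw yaw",np.degrees(np.arctan2(M[1,2],M[0,2]))-90)
E
```

```text
ball [ 0.5478 -0.2082  0.2008] [np.float64(0.000697680571157439), np.float64(0.0006976805711576266)]
hout [ 0.4615 -0.2009  0.1456] [np.float64(0.0010158534939660802), np.float64(0.0010158534939659807)]
hin [ 0.5275 -0.2213  0.1292] [np.float64(0.0008788214409793399), np.float64(0.0008788214409793929)]
shaftend [ 0.5242 -0.156   0.0965] [np.float64(0.0007711749759609327), np.float64(0.0007711749759610891)]
pinhead [ 0.5381 -0.2132  0.157 ] [np.float64(0.00044060469120669766), np.float64(0.00044060469120668237)]
screwFR [ 0.5358 -0.2308  0.0208] [np.float64(0.0009804732274106246), np.float64(0.0009804732274107993)]
ball@197 [ 0.5501 -0.2106  0.197 ] [ 0.5486 -0.2097  0.197 ]
FR [ 0.5233 -0.239   0.012 ] screws [ 0.5387 -0.2342  0.013 ] [ 0.5653 -0.0893  0.013 ] 0.14731675487544402
yaw from screws -10.395194351816896
tail end top [ 0.5651 -0.1163  0.155 ] [ 0.572 -0.118  0.155]
pawl [ 0.5508 -0.209   0.152 ] [ 0.5694 -0.1202  0.152 ] -11.849379862945359
jaw yaw -10.95177722207049
```

The close view shows the ball weight at (129,240), the pawl tail end at (209,228), the crank handle from (130,161) to (135,205), and the plate screws at (155,190) and (236,190). Fits give the lift's origin at about (0.6105, -0.171) with yaw about -10.5°. I'll go to the stand-off in front of the tail.

```bash
cat >> h.py <<'E'
yaw=np.radians(-10.5);O=np.array([.6105,-.171,0])
e=np.array([np.cos(yaw),np.sin(yaw),0]);f=np.array([-np.sin(yaw),np.cos(yaw),0])
def L2W(p): return O+p[0]*e+p[1]*f+np.array([0,0,p[2]])
def W2L(P): d=np.array(P)-O;return np.array([d@e,d@f,P[2]])
E
python3 - <<'E'
from h import *
np.set_printoptions(precision=3,suppress=True)
print(need(L2W([-.195,.035,.146])))
E
```

```text
[ 9.107  2.446 -2.842]
```

Request:
move_arm(
  commands=[0.3, 0.9, -0.4, -0.09, 0.6, 0.9, -0.4, 0, 1, 0.65, -0.4, 0, 1, 0, -0.4, 0, 1, 0, -0.4, 0, 1, 0, -0.4, 0, 1, 0, -0.44, 0, 1, 0, 0, 0, 1, 0, 0, 0, 0.7, 0, 0, 0, 0.5, 0, 0, 0, 0, 0, 0, 0, 0, 0, 0, 0],
)

```text
time: 10.02
eef_pos: [0.4263, -0.1012, 0.147]
tcp_rot: [-0.453, 0.543, 0.452, 0.544]
contact_force: [-0.1, -1.3, -0.5]
opening: 0.144
```

```bash
python3 - <<'E'
from h import *
np.set_printoptions(precision=4,suppress=True)
st,M=tool();print(st["time"],W2L(st["eef_pos"]),np.degrees(np.arctan2(M[1,2],M[0,2]))-90)
S=cam("scene");T=cam("top")
for z in (0,-.01): 
    tip=st["eef_pos"]+M@np.array([.010-z,-.105,0]);print(proj(S,tip),proj(T,tip))
im2=ctrl.read_camera("scene");cv2.imwrite("pics/s5.png",cv2.resize(im2[150:260,270:390,::-1],None,fx=6,fy=5.45,interpolation=cv2.INTER_CUBIC))
im2=ctrl.read_camera("top");cv2.imwrite("pics/t5.png",cv2.resize(im2[130:230,230:340,::-1],None,fx=6,fy=6,interpolation=cv2.INTER_CUBIC))
for p in ([-.053,.035,.147],[-.053,-.055,.152],[-.053,.045,.155]): print(p,proj(S,L2W(p)),proj(T,L2W(p)))
E
```

```text
10.025 [-0.1939  0.0351  0.147 ] -10.485536418962212
[307.3363 212.3636] [292.0547 185.2331]
[307.0897 214.957 ] [291.8277 185.9521]
[-0.053, 0.035, 0.147] [313.4786 205.7236] [290.325  176.7159]
[-0.053, -0.055, 0.152] [337.5617 213.785 ] [310.8979 172.2559]
[-0.053, 0.045, 0.155] [311.158  202.6594] [288.2169 176.5527]
```

View pics/s5.png

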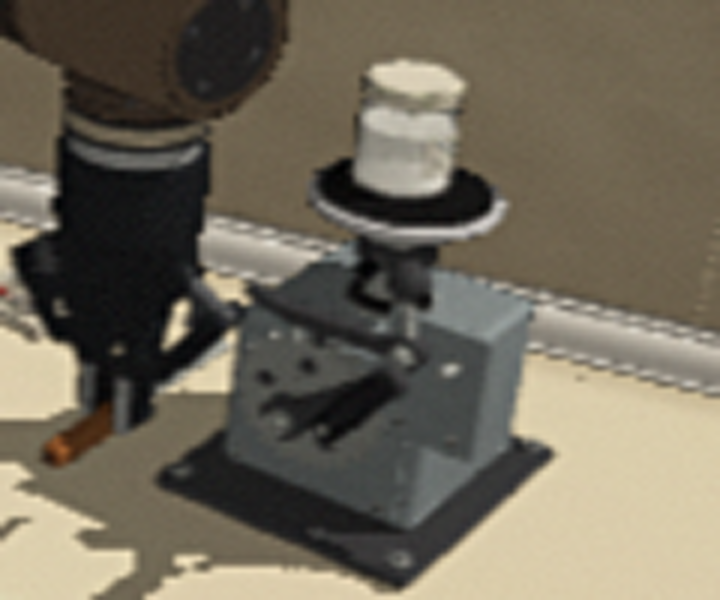

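View pics/t5.png

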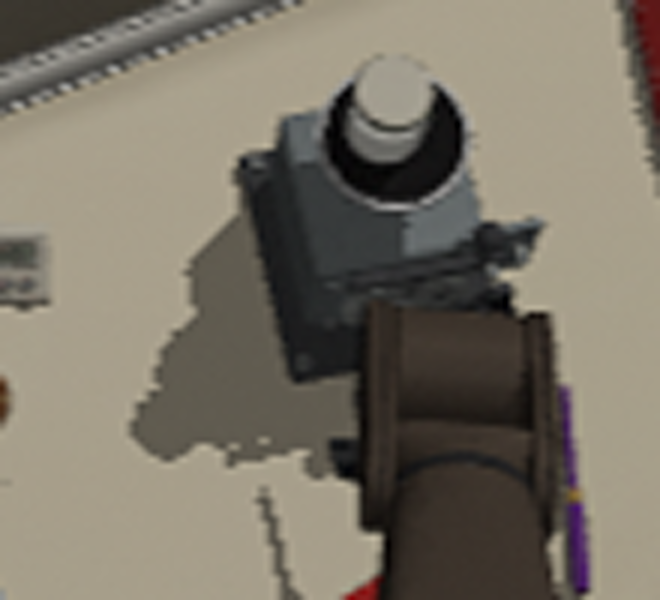

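Request:
move_arm(
  commands=[0, -0.4, 0, 0, 0, -0.4, 0, 0, 0, -0.3, 0, 0, 0, -0.3, 0, 0, 0, -0.3, 0, 0, 0, -0.25, 0, 0, 0, 0, 0, 0],
)

```text
time: 11.0
eef_pos: [0.474, -0.1097, 0.1461]
tcp_rot: [-0.452, 0.544, 0.452, 0.543]
contact_force: [-0.0, 1.1, -1.3]
opening: 0.141
```

```bash
python3 - <<'E'
from h import *
np.set_printoptions(precision=4,suppress=True)
st,M=tool();print(st["time"],W2L(st["eef_pos"]),st["contact_force"],st["wrist_torque"])
im2=ctrl.read_camera("scene");cv2.imwrite("pics/s6.png",cv2.resize(im2[150:260,270:390,::-1],None,fx=6,fy=5.45,interpolation=cv2.INTER_CUBIC))
E
```

```text
11.0 [-0.1454  0.0354  0.1461] [-0.0027  1.1312 -1.3048] [-0.0588  0.0068  0.012 ]
```

View pics/s6.png

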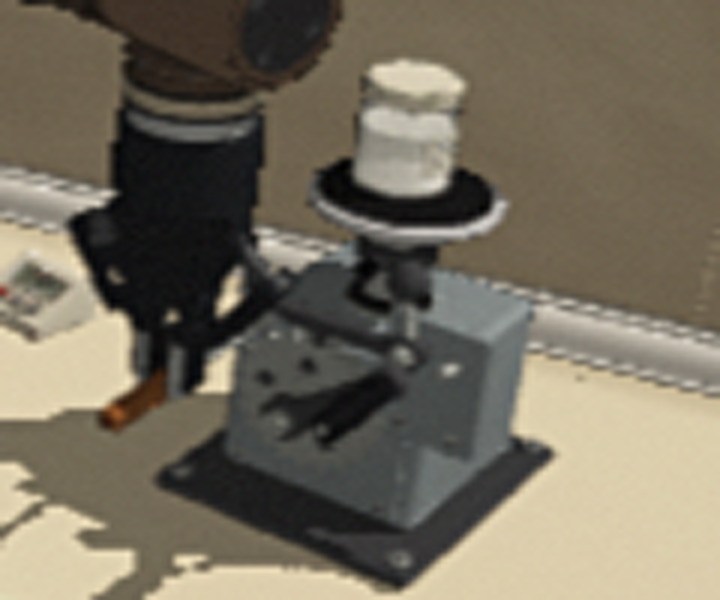

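Request:
move_arm(
  commands=[-0.1, 0, 0, 0, -0.1, 0, 0, 0, -0.05, 0, 0, 0, -0.05, 0, 0, 0],
)

```text
time: 11.55
eef_pos: [0.4736, -0.1096, 0.1538]
tcp_rot: [-0.452, 0.544, 0.452, 0.544]
contact_force: [-0.0, 0.6, -1.2]
opening: 0.139
```

Request:
move_arm(
  commands=[-0.06, 0, 0, 0, -0.06, 0, 0, 0, -0.06, 0, 0, 0],
)

```text
time: 11.92
eef_pos: [0.4736, -0.1096, 0.1581]
tcp_rot: [-0.452, 0.544, 0.452, 0.544]
contact_force: [0.7, 0.1, -0.9]
opening: 0.14
```

Request:
move_arm(
  commands=[-0.06, 0, 0, 0, -0.06, 0, 0, 0, -0.06, 0, 0, 0, 0, 0, 0, 0],
)

```text
time: 12.42
eef_pos: [0.4732, -0.1094, 0.1621]
tcp_rot: [-0.452, 0.544, 0.453, 0.543]
contact_force: [0.9, 0.9, -5.3]
opening: 0.137
```

```bash
python3 - <<'E'
from h import *
np.set_printoptions(precision=4,suppress=True)
st,M=tool();print(st["time"],W2L(st["eef_pos"]),st["contact_force"],st["wrist_torque"])
im2=ctrl.read_camera("scene");cv2.imwrite("pics/s7.png",cv2.resize(im2[160:240,285:365,::-1],None,fx=7.5,fy=7.5,interpolation=cv2.INTER_CUBIC))
E
```

```text
12.425 [-0.1462  0.0356  0.1621] [ 0.9148  0.8521 -5.2986] [-0.0388  0.0702 -0.0066]
```

View pics/s7.png

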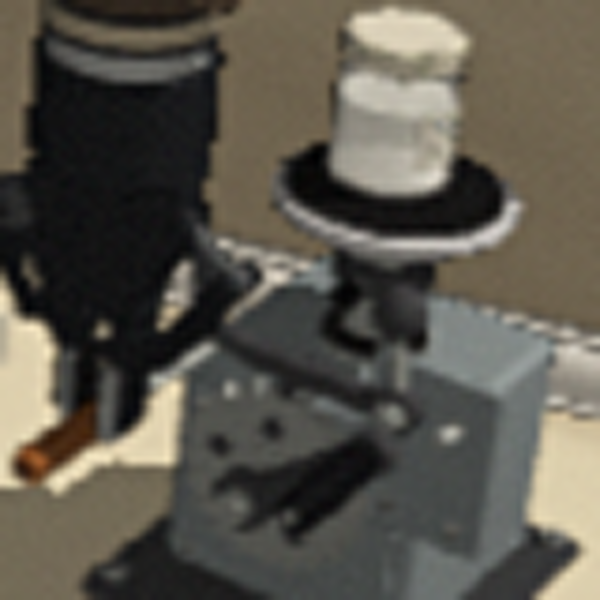

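Request:
move_arm(
  commands=[-0.06, 0, 0, 0, -0.06, 0, 0, 0, 0, 0, 0, 0],
)

```text
time: 12.85
eef_pos: [0.4732, -0.1094, 0.1653]
tcp_rot: [-0.452, 0.544, 0.453, 0.543]
contact_force: [1.4, -0.5, -6.1]
opening: 0.143
```

```bash
python3 - <<'E'
from h import *
np.set_printoptions(precision=4,suppress=True)
st,M=tool();print(st["time"],W2L(st["eef_pos"]),st["contact_force"],st["wrist_torque"])
E
```

```text
12.85 [-0.1462  0.0355  0.1653] [ 1.4    -0.4715 -6.0537] [ 0.0711  0.3035 -0.0758]
```

Request:
move_arm(
  commands=[-0.1, 0, 0, 0, -0.1, 0, 0, 0, -0.1, 0, -0.01, 0, 0, 0, 0, 0],
)

```text
time: 13.35
eef_pos: [0.4743, -0.1101, 0.1742]
tcp_rot: [-0.453, 0.543, 0.451, 0.544]
contact_force: [0.3, -0.2, -1.2]
opening: 0.143
```

```bash
python3 - <<'E'
from h import *
np.set_printoptions(precision=4,suppress=True)
st,M=tool();print(st["time"],W2L(st["eef_pos"]),st["contact_force"],st["wrist_torque"])
im2=ctrl.read_camera("scene");cv2.imwrite("pics/s8.png",cv2.resize(im2[160:240,285:365,::-1],None,fx=7.5,fy=7.5,interpolation=cv2.INTER_CUBIC))
E
```

```text
13.35 [-0.145   0.035   0.1742] [ 0.3472 -0.1978 -1.1662] [ 0.0171 -0.0147  0.0033]
```

View pics/s8.png

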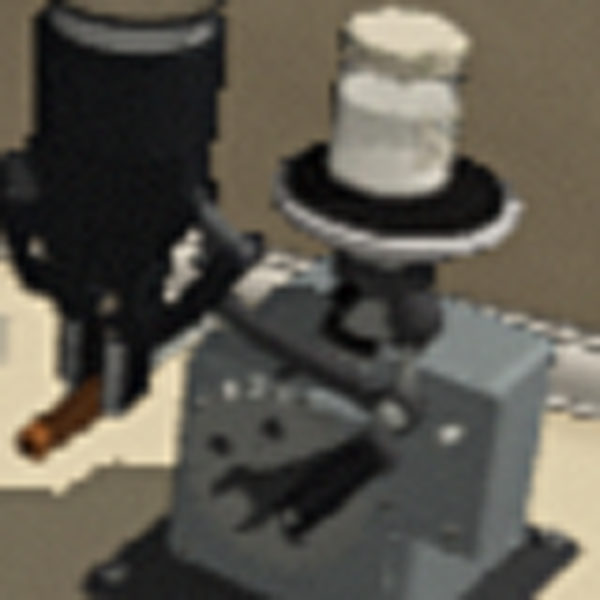

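Request:
move_arm(
  commands=[-0.18, 0, -0.03, 0, -0.175, 0, -0.04, 0, -0.175, 0, -0.05, 0, -0.17, 0, -0.06, 0, -0.17, 0, -0.065, 0, -0.165, 0, -0.075, 0, -0.16, 0, -0.08, 0, -0.155, 0, -0.09, 0],
)

```text
time: 14.4
eef_pos: [0.4714, -0.122, 0.2071]
tcp_rot: [-0.452, 0.544, 0.452, 0.544]
contact_force: [-0.7, 0.0, -1.7]
opening: 0.146
```

```bash
python3 - <<'E'
from h import *
np.set_printoptions(precision=4,suppress=True)
st,M=tool();print(st["time"],W2L(st["eef_pos"]),st["contact_force"],st["wrist_torque"])
im2=ctrl.read_camera("scene");cv2.imwrite("pics/s9.png",cv2.resize(im2[160:240,285:365,::-1],None,fx=7.5,fy=7.5,interpolation=cv2.INTER_CUBIC))
E
```

```text
14.4 [-0.1457  0.0228  0.2071] [-0.7356  0.0473 -1.7008] [ 0.0289 -0.0316 -0.0063]
```

View pics/s9.png

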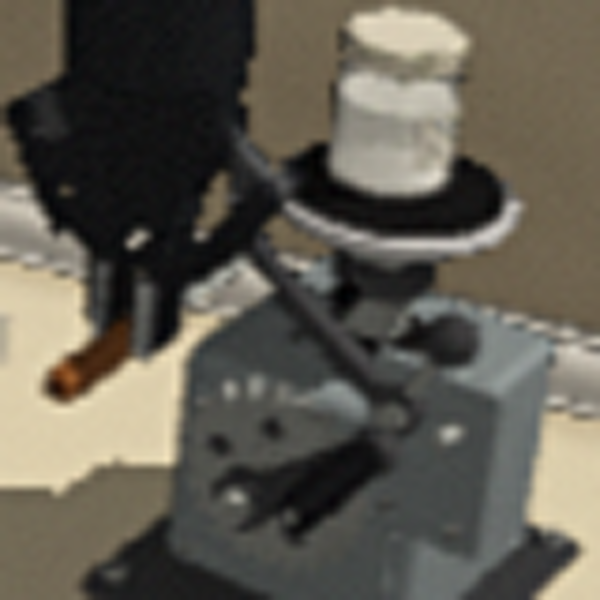

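The pawl is at about 0.5 rad and following the rod. I'll carry on over.

Request:
move_arm(
  commands=[-0.155, 0, -0.09, 0, -0.15, 0, -0.1, 0, -0.145, 0, -0.105, 0, -0.14, 0, -0.11, 0, -0.135, 0, -0.12, 0, -0.13, 0, -0.125, 0, -0.12, 0, -0.13, 0, -0.12, 0, -0.135, 0, 0, 0, 0, 0, 0, 0, 0, 0],
)

```text
time: 15.7
eef_pos: [0.4671, -0.1443, 0.2341]
tcp_rot: [-0.452, 0.544, 0.452, 0.544]
contact_force: [-0.6, 0.2, -0.7]
opening: 0.145
```

```bash
python3 - <<'E'
from h import *
np.set_printoptions(precision=4,suppress=True)
st,M=tool();print(st["time"],W2L(st["eef_pos"]),st["contact_force"],st["wrist_torque"])
im2=ctrl.read_camera("scene");cv2.imwrite("pics/s10.png",cv2.resize(im2[160:240,285:365,::-1],None,fx=7.5,fy=7.5,interpolation=cv2.INTER_CUBIC))
E
```

```text
15.7 [-0.1459  0.0001  0.2341] [-0.6061  0.2108 -0.679 ] [-0.0544 -0.004  -0.0004]
```

View pics/s10.png

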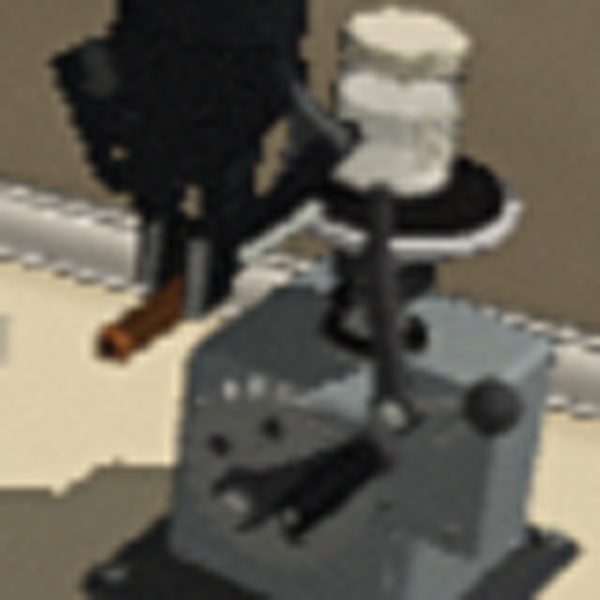

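Request:
move_arm(
  commands=[0, 0.4, 0, 0, 0, 0.6, 0, 0, 0, 0.7, 0, 0, 0, 0.4, 0.4, 0, 0, 0, 1, 0, 0.5, 0, 1, 0, 1, 0, 1, 0, 1, 0, 1, 0, 1, 0, 1, 0, 1, 0, 1, -0.3, 1, 0, 1, -0.4, 0.5, 0, 1, 0, 0, 0, 0.8, 0, 0, 0, 0.2, 0, 0, 0, 0, 0, 0, 0, 0, 0],
)

```text
time: 17.75
eef_pos: [0.4547, 0.0964, 0.0845]
tcp_rot: [-0.469, 0.529, 0.468, 0.53]
contact_force: [0.1, 0.1, -0.8]
opening: 0.147
```

```bash
python3 - <<'E'
from h import *
np.set_printoptions(precision=4,suppress=True)
im2=ctrl.read_camera("scene");
cv2.imwrite("pics/s11.png",cv2.resize(im2[150:270,210:380,::-1],None,fx=4.6,fy=4.6,interpolation=cv2.INTER_CUBIC))
C,im=snap("wrist","w11")
st,M=tool();print(st["time"],st["eef_pos"],need([.4568,.0958,.017]))
E
```

```text
17.85 [0.4547 0.0963 0.0844] [ 2.6972 -0.0853 -0.0088]
```

View pics/s11.png

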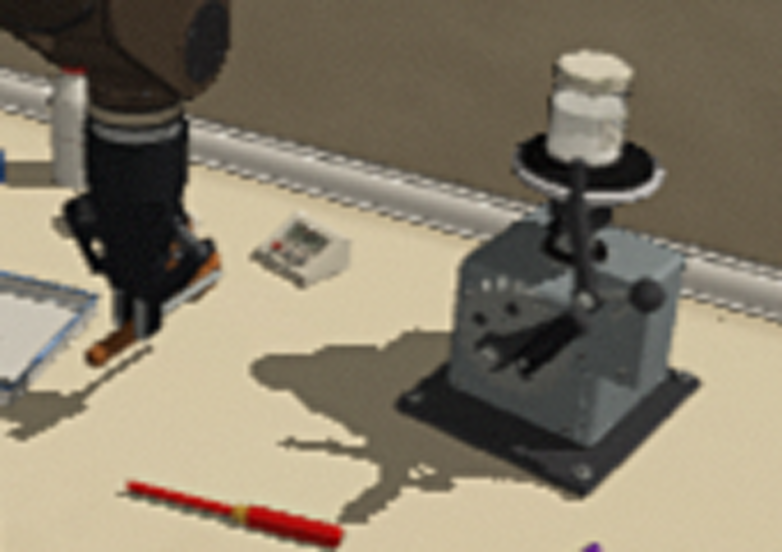

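View pics/w11.png

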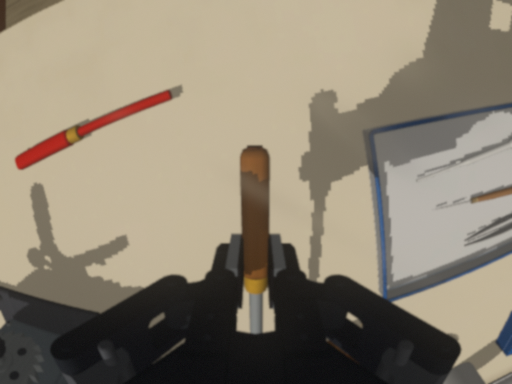

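The pawl stays on its off rest with the ball at the right. The bar sits in the grip as before, with its handle end at (256,150) and ferrule at (256,285). I'll lower it and release.

Request:
move_arm(
  commands=[0.8, -0.04, 0, 0, 0.8, -0.04, 0, 0, 0.7, 0, 0, 0, 0.25, 0, 0, 0, 0.13, 0, 0, 0, 0, 0, 0, 0],
)

```text
time: 18.6
eef_pos: [0.457, 0.0965, 0.0176]
tcp_rot: [-0.469, 0.529, 0.468, 0.53]
contact_force: [0.1, 0.0, -0.4]
opening: 0.14
```

Request:
move_arm(
  commands=[0, 0, 0, 0, 0, 0, 0, 0, 0, 0, 0, 0, 0, 0, 0, 0],
  jaw=34,
)

```text
time: 19.1
eef_pos: [0.4567, 0.0966, 0.0173]
tcp_rot: [-0.469, 0.529, 0.469, 0.53]
contact_force: [0.4, 0.0, 1.0]
opening: 0.399
```

Request:
move_arm(
  commands=[-0.5, 0, 0, 0, -1, 0, 0, 0, -1, 0, 0, 0, -1, 0, 0, 0, -1, 0, -0.5, 0, -1, -0.1, -1, 0.2, -1, -0.2, -1, 0.2, -1, -0.2, -1, 0.2, -1, -0.2, -1, 0.12, -1, -0.2, -1, 0, -1, -0.2, -1, 0, -0.8, -0.2, -1, 0, 0, -0.2, -1, 0, 0, 0, -0.8, 0, 0, 0, 0, 0, 0, 0, 0, 0],
)

```text
time: 21.1
eef_pos: [0.4552, -0.1384, 0.3]
tcp_rot: [-0.452, 0.544, 0.452, 0.544]
contact_force: [-0.2, -0.1, 0.0]
opening: 0.403
```

```bash
python3 - <<'E'
from h import *
np.set_printoptions(precision=4,suppress=True)
C,im=snap("wrist","w12")
st,M=tool();print(st["time"],st["eef_pos"],W2L(st["eef_pos"]),np.degrees(np.arctan2(M[1,2],M[0,2]))-90)
np.savez("w12.npz",p=st["eef_pos"],q=st["tcp_rot"])
for p in ([-.119,-.0575,.143],[-.141,-.0575,.143],[-.081,-.0575,.143]): print(proj(C,L2W(p)))
im2=ctrl.read_camera("scene");
cv2.imwrite("pics/s12.png",cv2.resize(im2[150:270,210:380,::-1],None,fx=4.6,fy=4.6,interpolation=cv2.INTER_CUBIC))
E
```

```text
21.15 [ 0.4552 -0.1382  0.2999] [-0.1586  0.0039  0.2999] -10.537889779771405
[196.5867 215.4917]
[195.195  195.5794]
[199.1978 247.451 ]
```

View pics/w12.png

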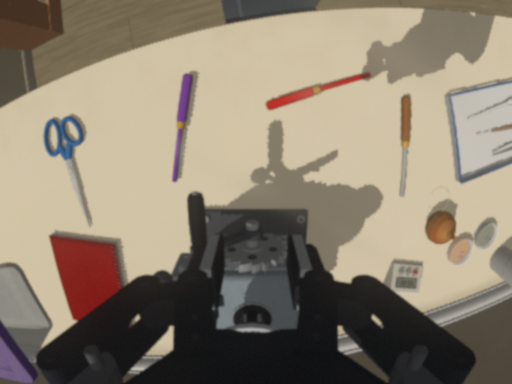

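View pics/s12.png

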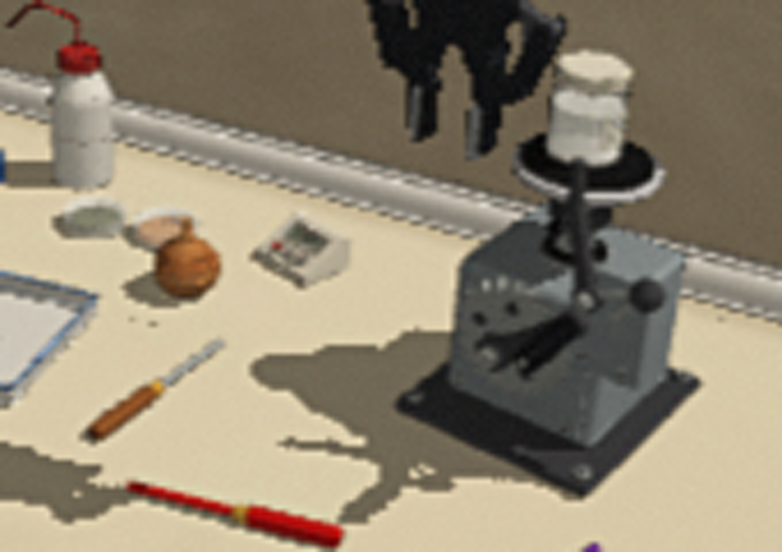

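```bash
python3 - <<'E'
from h import *
print(need(L2W([-.122,-.0575,.144])))
E
```

```text
[ 6.23343675 -1.46316609 -2.46004423]
```

Request:
move_arm(
  commands=[0, -0.5, -0.8, 0, 0, -0.5, -0.8, 0, 0, -0.46, -0.86, 0, 0.8, 0, 0, 0, 1, 0, 0, 0, 1, 0, 0, 0, 1, 0, 0, 0, 1, 0, 0, 0, 0.7, 0, 0, 0, 0.5, 0, 0, 0, 0.2, 0, 0, 0, 0, 0, 0, 0],
  jaw=45,
)

```text
time: 22.7
eef_pos: [0.4801, -0.2062, 0.1449]
tcp_rot: [-0.452, 0.544, 0.452, 0.544]
contact_force: [-0.8, -0.7, 0.8]
opening: 0.528
```

```bash
python3 - <<'E'
from h import *
np.set_printoptions(precision=4,suppress=True)
C,im=snap("wrist","w13")
cv2.imwrite("pics/w13.png",cv2.resize(im[100:384,130:400,::-1],None,fx=2.1,fy=2.1,interpolation=cv2.INTER_CUBIC))
st,M=tool();print(st["time"],W2L(st["eef_pos"]),st["contact_force"])
im2=ctrl.read_camera("scene");
cv2.imwrite("pics/s13.png",cv2.resize(im2[150:270,270:390,::-1],None,fx=5,fy=5,interpolation=cv2.INTER_CUBIC))
E
```

```text
22.75 [-0.1216 -0.0585  0.1453] [ 0.2522 -0.7222  0.0937]
```

View pics/w13.png

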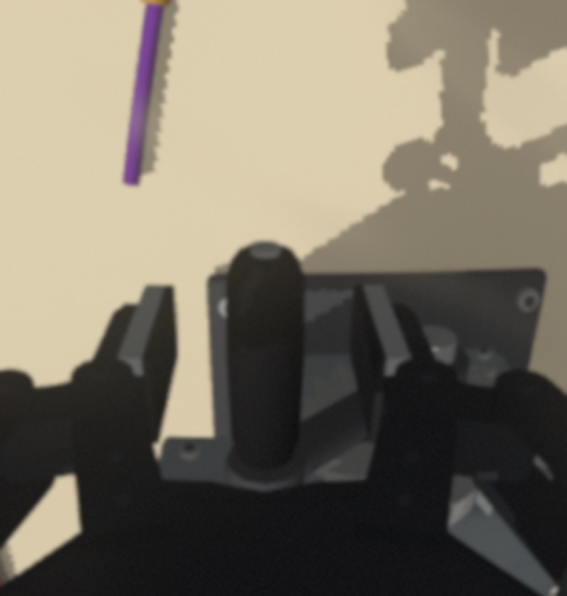

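View pics/s13.png

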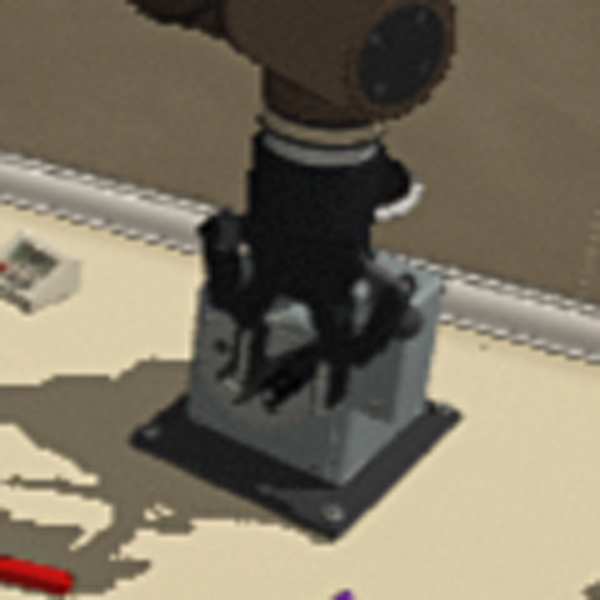

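The handle is centred between the pads: crop column 265 against a pad mid of 266. I'll close on it.

Request:
move_arm(
  commands=[0, 0, 0, 0, 0, 0, 0, 0, 0, 0, 0, 0, 0, 0, 0, 0, 0, 0, 0, 0],
  jaw=8,
  force=50,
)

```text
time: 23.42
eef_pos: [0.4802, -0.2062, 0.1452]
tcp_rot: [-0.452, 0.544, 0.452, 0.544]
contact_force: [0.6, 2.2, 2.9]
opening: 0.185
```

```bash
cat >> h.py <<'E'
def rep():
    st=ctrl.get_state();p=W2L(st["eef_pos"]);F=st["contact_force"];Fl=np.array([F@e,F@f,F[2]])
    phi=np.arctan2(p[2]-.095,-p[1]);r=np.hypot(p[1],p[2]-.095)
    rad=np.array([-np.cos(phi),np.sin(phi)]);tan=np.array([-np.sin(phi),-np.cos(phi)])
    print(f"t {st['time']:.2f} L {np.round(p*1000,1)} phi {np.degrees(phi):.1f} r {r*1000:.1f} F_L {np.round(Fl,1)} Frad {Fl[1:]@rad:.1f} Ftan {Fl[1:]@tan:.1f} op {st['opening']:.3f}")
E
python3 -c "from h import *;rep()"
```

```text
t 23.43 L [-121.7  -58.4  145.2] phi 40.7 r 77.0 F_L [0.2 2.3 2.9] Frad 0.2 Ftan -3.7 op 0.185
```

Request:
move_arm(
  commands=[0.102, 0, -0.082, 0, 0.105, 0, -0.077, 0, 0.109, 0, -0.073, 0, 0.112, 0, -0.068, 0],
)

```text
time: 23.92
eef_pos: [0.4788, -0.2138, 0.1339]
tcp_rot: [-0.452, 0.544, 0.451, 0.544]
contact_force: [1.6, 0.6, 3.0]
opening: 0.185
```

```bash
python3 -c "from h import *;rep()"
```

```text
t 23.93 L [-121.7  -66.1  133.9] phi 30.5 r 76.7 F_L [1.5 0.9 3. ] Frad 0.8 Ftan -3.1 op 0.185
```

Request:
move_arm(
  commands=[0.115, 0, -0.063, 0, 0.117, 0, -0.058, 0, 0.12, 0, -0.053, 0, 0.122, 0, -0.047, 0, 0.124, 0, -0.042, 0, 0.126, 0, -0.037, 0],
)

```text
time: 24.68
eef_pos: [0.4774, -0.221, 0.1158]
tcp_rot: [-0.452, 0.544, 0.452, 0.544]
contact_force: [3.2, 0.8, 2.3]
opening: 0.191
```

```bash
python3 - <<'E'
from h import *
rep()
im2=ctrl.read_camera("scene");
cv2.imwrite("pics/s14.png",cv2.resize(im2[150:270,270:390,::-1],None,fx=5,fy=5,interpolation=cv2.INTER_CUBIC))
E
```

```text
t 24.68 L [-121.8  -73.4  115.8] phi 15.8 r 76.3 F_L [3.  1.3 2.3] Frad -0.7 Ftan -2.6 op 0.191
```

View pics/s14.png

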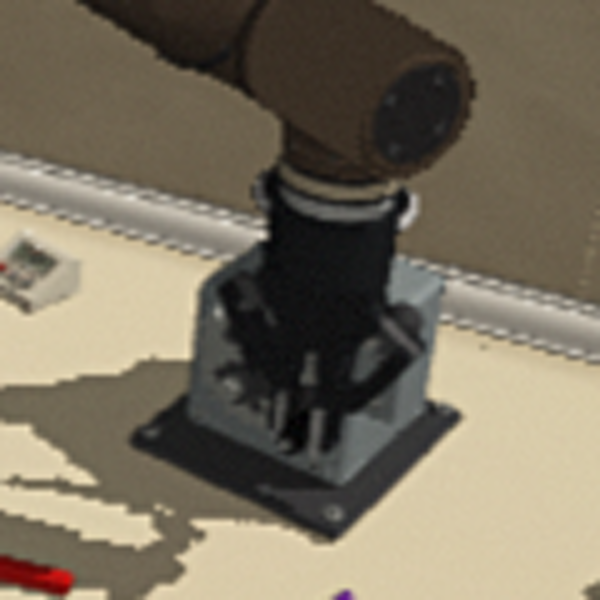

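Request:
move_arm(
  commands=[0.127, 0, -0.031, 0, 0.128, 0, -0.026, 0, 0.129, 0, -0.02, 0, 0.13, 0, -0.014, 0, 0.131, 0, -0.009, 0, 0.131, 0, -0.003, 0],
)

```text
time: 25.48
eef_pos: [0.477, -0.2233, 0.0964]
tcp_rot: [-0.452, 0.544, 0.452, 0.544]
contact_force: [5.7, 1.9, 2.4]
opening: 0.189
```

```bash
python3 -c "from h import *;rep()"
```

```text
t 25.48 L [-121.8  -75.7   96.4] phi 1.1 r 75.8 F_L [5.2 2.9 2.4] Frad -2.9 Ftan -2.5 op 0.189
```

Request:
move_arm(
  commands=[0.06, -0.02, 0.02, 0, 0.06, 0, 0.01, 0],
)

```text
time: 25.72
eef_pos: [0.477, -0.2231, 0.0934]
tcp_rot: [-0.452, 0.544, 0.452, 0.544]
contact_force: [2.6, -1.3, 3.3]
opening: 0.189
```

```bash
python3 -c "from h import *;rep()"
```

```text
t 25.73 L [-121.7  -75.6   93.4] phi -1.2 r 75.6 F_L [ 2.8 -0.8  3.3] Frad 0.8 Ftan -3.3 op 0.189
```

Request:
move_arm(
  commands=[0.05, 0, 0.003, 0, 0.05, 0, 0.003, 0],
)

```text
time: 25.98
eef_pos: [0.4771, -0.2229, 0.0909]
tcp_rot: [-0.452, 0.544, 0.452, 0.544]
contact_force: [2.3, -1.2, 2.5]
opening: 0.191
```

Request:
move_arm(
  commands=[0.05, 0, 0.004, 0, 0.05, 0, 0.005, 0],
)

```text
time: 26.22
eef_pos: [0.4771, -0.2226, 0.0884]
tcp_rot: [-0.452, 0.544, 0.452, 0.544]
contact_force: [1.6, -3.2, 2.9]
opening: 0.186
```

Request:
move_arm(
  commands=[0.05, 0, 0.005, 0, 0.05, 0, 0.006, 0],
)

```text
time: 26.48
eef_pos: [0.4772, -0.2223, 0.0858]
tcp_rot: [-0.452, 0.544, 0.452, 0.544]
contact_force: [0.9, -2.0, 2.6]
opening: 0.19
```

Request:
move_arm(
  commands=[0.05, 0, 0.006, 0, 0.05, 0, 0.006, 0],
)

```text
time: 26.72
eef_pos: [0.4773, -0.222, 0.084]
tcp_rot: [-0.452, 0.544, 0.452, 0.544]
contact_force: [-2.2, -0.7, 8.9]
opening: 0.193
```

Request:
move_arm(
  commands=[0, 0, 0, 0],
)

```text
time: 26.85
eef_pos: [0.4773, -0.222, 0.0841]
tcp_rot: [-0.452, 0.544, 0.452, 0.544]
contact_force: [-0.6, -1.7, 7.4]
opening: 0.189
```

```bash
python3 - <<'E'
from h import *
rep()
im2=ctrl.read_camera("scene");
cv2.imwrite("pics/s15.png",cv2.resize(im2[150:270,270:390,::-1],None,fx=5,fy=5,interpolation=cv2.INTER_CUBIC))
im2=ctrl.read_camera("top");
cv2.imwrite("pics/t15.png",cv2.resize(im2[130:230,230:340,::-1],None,fx=6,fy=6,interpolation=cv2.INTER_CUBIC))
E
```

```text
t 26.85 L [-121.7  -74.4   84.1] phi -8.3 r 75.2 F_L [-0.3 -1.7  7.4] Frad 0.6 Ftan -7.6 op 0.189
```

View pics/s15.png

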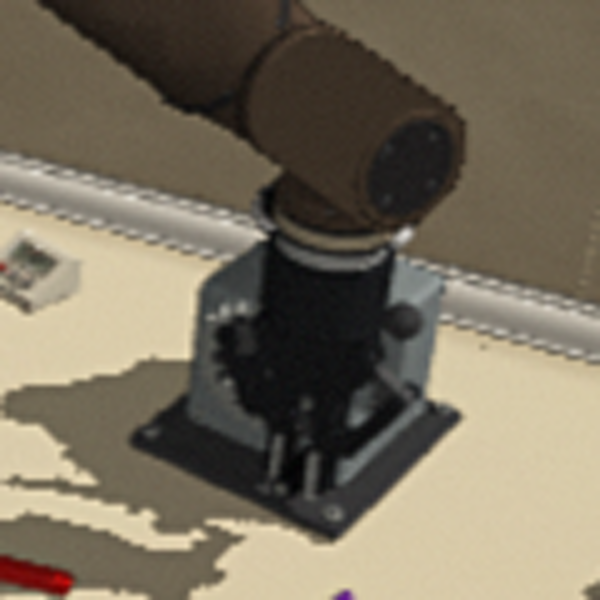

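View pics/t15.png

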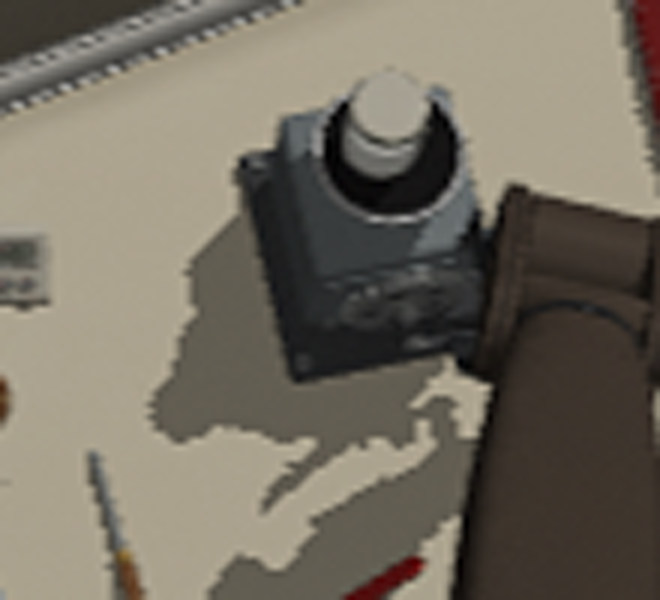

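Request:
move_arm(
  commands=[0.03, 0, 0.004, 0, 0, 0, 0, 0],
)

```text
time: 27.2
eef_pos: [0.4773, -0.222, 0.0838]
tcp_rot: [-0.452, 0.544, 0.452, 0.543]
contact_force: [-2.0, -1.3, 8.5]
opening: 0.189
```

Request:
move_arm(
  commands=[0.04, 0, 0.005, 0, 0.03, 0, 0.004, 0, 0, 0, 0, 0],
)

```text
time: 27.58
eef_pos: [0.4774, -0.222, 0.083]
tcp_rot: [-0.452, 0.544, 0.452, 0.543]
contact_force: [-5.5, -0.8, 14.2]
opening: 0.189
```

```bash
python3 -c "from h import *;rep();print(ctrl.get_state()['wrist_torque'])"
```

```text
t 27.57 L [-121.6  -74.4   83. ] phi -9.2 r 75.3 F_L [-5.3 -1.8 14.2] Frad -0.5 Ftan -14.3 op 0.189
[-0.13626467  0.64425274 -0.12209582]
```

Tangential force rose from about 3 N to 14 N within roughly 2 mm, which is a firm seat. I'll release and back off upwards.

Request:
move_arm(
  commands=[0, 0, 0, 0, 0, 0, 0, 0, 0, 0, 0, 0, 0, 0, 0, 0],
  jaw=45,
)

```text
time: 28.08
eef_pos: [0.4771, -0.2211, 0.0804]
tcp_rot: [-0.451, 0.544, 0.452, 0.544]
contact_force: [-0.1, 0.3, 1.1]
opening: 0.53
```

```bash
python3 - <<'E'
from h import *
rep();C,im=snap("wrist","w16")
cv2.imwrite("pics/w16.png",cv2.resize(im[100:384,130:400,::-1],None,fx=2.1,fy=2.1,interpolation=cv2.INTER_CUBIC))
E
```

```text
t 28.07 L [-122.   -73.5   80.4] phi -11.3 r 75.0 F_L [-0.1  0.3  1.1] Frad -0.5 Ftan -1.0 op 0.530
```

View pics/w16.png

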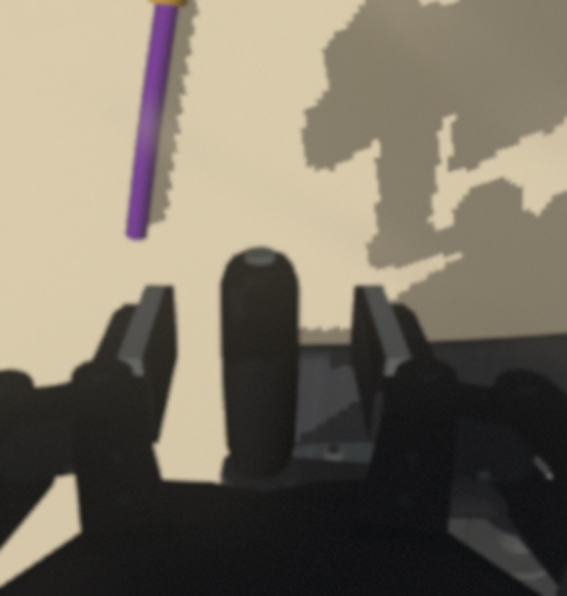

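The handle is free between the open pads, with a clear gap on both sides. I'll rise straight up and then go back.

Request:
move_arm(
  commands=[-0.3, 0, 0, 0, -0.5, 0, 0, 0, -0.7, 0, 0, 0, -1, 0, 0, 0, -1, 0, 0, 0, -1, 0.2, 0, 0, -1, 0.4, 0, 0, -1, 0.4, 0.3, 0, -1, 0.4, 0.7, 0, -1, 0.2, 1, 0, -0.5, 0, 1, 0, 0, 0, 1, 0, 0, 0, 0.7, 0, 0, 0, 0, 0, 0, 0, 0, 0],
)

```text
time: 30.0
eef_pos: [0.4596, -0.099, 0.306]
tcp_rot: [-0.452, 0.544, 0.452, 0.544]
contact_force: [0.0, -0.5, -0.6]
opening: 0.527
```

```bash
python3 - <<'E'
from h import *
rep();C,im=snap("wrist","w17")
im2=ctrl.read_camera("scene");
cv2.imwrite("pics/s17.png",cv2.resize(im2[150:270,210:380,::-1],None,fx=4.6,fy=4.6,interpolation=cv2.INTER_CUBIC))
cv2.imwrite("pics/s17z.png",cv2.resize(im2[155:245,295:375,::-1],None,fx=6.6,fy=6.6,interpolation=cv2.INTER_CUBIC))
cv2.imwrite("pics/t17.png",ctrl.read_camera("top")[:,:,::-1])
E
```

```text
t 30.00 L [-161.5   43.3  306. ] phi 101.6 r 215.4 F_L [ 0.1 -0.4 -0.6] Frad -0.7 Ftan 0.3 op 0.527
```

View pics/s17.png

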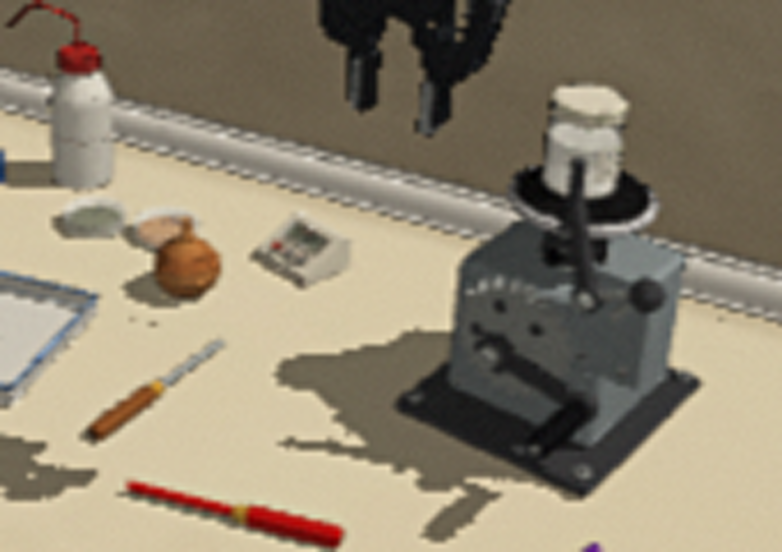

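View pics/s17z.png

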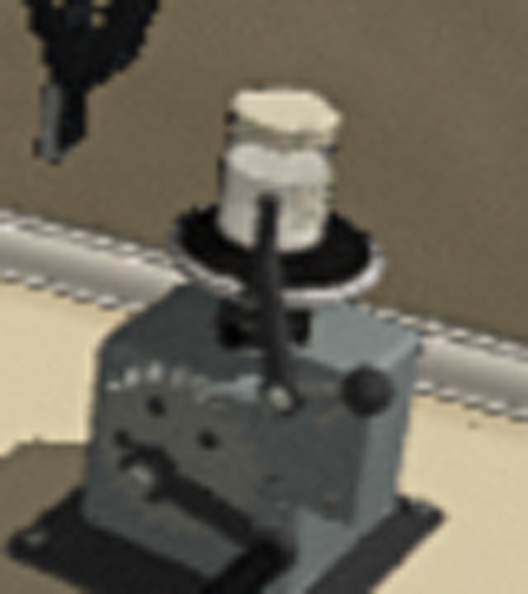

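View pics/w17.png

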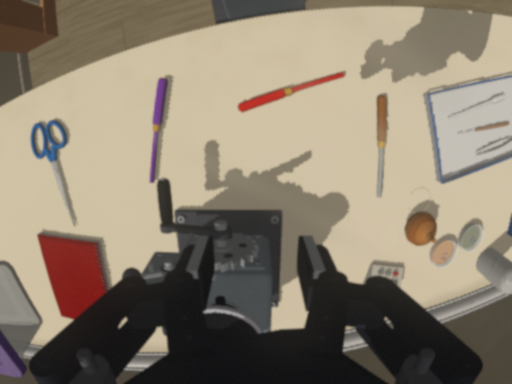

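```bash
python3 - <<'E'
from h import *
C=cam("wrist")
for a in (-6,-10.3,-14):
    print(a,proj(C,L2W([-.141,-.075*np.cos(np.radians(a)),.095+.075*np.sin(np.radians(a))])))
print(ctrl.sign_off())
E
```

```text
-6 [161.32316222 182.36284382]
-10.3 [163.20043851 181.16447391]
-14 [165.00914186 180.16873136]
the job is handed in; nothing more can be done
None
```

I did all the steps in the order asked and handed the job in at about 30 s, with the robot clear of everything.

- **Pawl:** I picked up the wooden-handled bar and passed its rod under the pawl tail. The nose came out at about 6 N, and I carried the tail up and over until the ball weight took it to its off rest. It was still there in the last pictures. I saw no contact between the gripper and the pawl.
- **Bar:** It lies flat on the worktop, back where I picked it up.
- **Crank:** I turned the handle through about 0.87 to 0.88 rad. The force stayed near 3 N until the collar met its seat, then rose to 14.3 N within about 2 mm, and I let go there. Afterwards the handle was seen where I left it, so the brake is holding.
- **Last pictures:** The collar is down at the seat ring, the jar is upright on the platform, and the onion, timer, scissors and look-alike bars are where they were.

- **Tail height:** The tail's underside was about 8 mm higher than I had assumed, so the rod met it later than expected.
- **Sideways force:** A force of up to about 5 N along the handle's axis showed during winding and again while pressing the seat. It was gone once I released.
- **Turning force:** Winding took 2.5 to 3.3 N, at or just below the 3 to 6 N given.

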